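# Hang the saddle stop on the bench hook and hold the offcut in its corner

### The job

Set up the bench hook for a cut: hang the steel saddle stop astride the fence bar, snug against the bracket at the bar's left-hand end, and let go of it. Then bring the pine offcut, lay it flat on the base board with its long side against the fence bar and its end against the saddle stop, and hold it there with one firm diagonal push, down on the board and back against the fence at once. Finish while still pressing, without letting go, and leave the other things on the bench where they are.

Things in the scene. Friction and masses are not known exactly. Their poses are not given: they have to be found in the camera images.
- bench_hook: Bench hook fixed to the bench: plywood base board with an aluminium fence bar between two dark steel brackets. Origin: centre of the board's underside; x from the open near side to the fence (away from the robot), y to the left along the fence. The brackets, at the bar's ends, fill x 18 to 52 mm and y 86 to 100 mm (left) or -100 to -86 mm (right), up to z 60 mm.
- base_board: The bench hook's base board alone, 130 (x) x 200 (y) mm, centred; same origin and axes as the bench hook. Its top is at z 18 mm; it reaches 23 mm out behind the bar. Firm means that the offcut presses on the board with more than 4 N, its weight included. Friction under the offcut (0.45 to 0.75) can swallow a sideways push, so have it against the fence before bearing down hard.
- fence_bar: The bench hook's fence bar alone; same origin and axes as the bench hook. 14 mm thick (x 28 to 42 mm, the face at x 28 looks to the robot), top 20 mm above the board (z 18 to 38 mm), y from -86 to 86 mm. Firm means that the offcut presses against the bar with more than 3 N.
- saddle_stop: Loose steel upside-down U, 0.15 to 0.31 kg, standing on its cheeks. Origin: centre of its underside. 44 (x) x 36 (y) x 51 mm tall; slot along y 20 mm wide, 16 mm deep; grip rib on top 16 (x) x 30 (y) mm, z 26 to 51 mm. Same after a half turn. Hung home (y along the bar, bridge on the bar, tight to the left bracket) its origin is at x 35, y 68, z 22 mm in the bench hook's frame.
- offcut: Loose pine offcut, a rectangular block 90 x 44 x 38 mm, 0.1 to 0.2 kg, lying nearer the robot than the vise, with its 38 mm height upright. Origin: centre of its underside; its own x and y axes are NOT along its sides: use offcut_mid for its direction.
- offcut_mid (a point): Centre of the pine offcut, 19 mm above its underside; x along its 44 mm width, y along its 90 mm length, z up (either end may go against the stop). Home in the corner, this point is at x 6, y 5, z 37 mm in the bench hook's frame.
- tape_measure: Tape measure, 94 x 64 x 66 mm, a loose bystander standing behind the bench hook; origin: centre of its underside.
- wrench: Combination spanner, 194 mm long, 9 mm thick, a loose bystander lying behind the bench hook; origin: centre of its underside.
- wax_tin: Flat round tin, 70 mm in diameter and 43 mm tall, a loose bystander between the robot and the bench hook; origin: centre of its underside.

How it is judged:
By the outcome, as a careful person would: the job done as asked, in the order asked, and still so for the second after the job is handed in, while the arm keeps its last pose, push and grip.
It also fails if it takes over 61 s, if anything falls off the work surface, if the arm or the gripper's body presses on something with over 40 N, if the wrist force passes 120 N, or if a joint passes its speed limit or range.

### The arm

A 7-joint arm with a two-finger parallel gripper is mounted at the origin on the work surface; the furniture and walls round the work are solid. World frame = base frame: x ahead of the robot, y to its left, z up, the work surface at z = 0. Lengths are in m, angles in rad, forces in N, time in s.
With the tool pointing down it reaches from about 0.375 to 0.925 m from the base axis. Payload 3.1 kg.
Tool frame: the origin (TCP) lies midway between the tips of the shut fingers; the grasp point (between the pads) lies 19 mm behind it (env.pinch_z is the distance from the TCP to the grasp point, in m); z points along the fingers, y is the line along which they close (so a half turn about z gives the same grasp; the last joint's range is limited). The gripper opens to 85 mm and grips with 20 to 120 N. Pads are 22 mm wide; open, the fingers measure 114 mm over their backs; the gripper's body (76 mm by 85 mm) begins 54 mm behind the grasp point. The pads swing forward as they close: fully open they stand 13 mm farther back than shut.
Start: joints at [-1.366, 0.383, 0.044, 1.598, -0.018, 1.161, -0.05], TCP at [0.194, 0.62, 0.231] pointing down, gripper open.
Joint ranges: [-2.61, 2.61], [-0.41, 2.15], [-1.48, 1.57], [0, 2.5], [-1.57, 4.71], [0.05, 1.97], [-2.85, 2.85]. Speed limits (rad/s): [2.79, 2.79, 3.14, 3.14, 3.14, 3.14, 3.14].

### API

Orientations are given as a rotation vector (axis times angle).
In Python, from station import env gives the robot as it stands.
- The arm moves only by the shell command python3 -m pendant 'ROWS' [FORCE]. ROWS is JSON, one flat list of numbers, 7 for each row, row after row: the finger opening in cm, from 0 to 8.54, then the shift along the tool's x, y, z in cm, then the turn, a rotation vector about the tool's x, y, z in rad. A call has 1 to 5 rows; each row shifts and turns the commanded pose from where the row before left it, along the tool's axes as they then stand; what a row does not reach is not made up. A row lasts 1/8 s, in which the tool goes at most 62.5 mm and 10.7 degrees, less where a joint would pass 70% of its speed; a pose out of reach is approached as far as the arm can. A call with a gripper value outside its range is refused whole. The fingers move at their own pace and stop on an object; FORCE is the grip in N (left out, the last holds). Time passes only in rows, so rows that do not move let the fingers close. It gives the time, the measured TCP pose, the force, the opening and the grip force at its end, in the units of the state.
- env.state(): the state, without advancing time (a new reading comes with each control period).
- env.camera(name): name is "scene" or "side" or "wrist"; returns the picture (420x560x3 uint8, blue, green, red); there is no depth.
- env.camera_model(name): a dict with "fovy" (degrees; the focal length in pixels is half the picture's height over the tangent of half this angle, whatever the lens; pixels are square), "cx", "cy" (the principal point, pixels), "eye" and "attitude" of the camera in the world. Camera axes: x right, y down, z forward; pixel columns grow to the right and rows downward; lengths in m; the calibration is good to about 2 mm. A picture is of the moment at which its call begins: read the wrist's pose just before it. camera_model takes no time and is no camera call; for the wrist camera it gives the pose at the moment of the call.
- env.sign_off(): hands the job in; it is judged then, once.
The state is a dict: "t": time; "joint_pos": joint angles; "qvel": joint speeds; "effort": joint torques, N m; "tool_pos": TCP position; "orientation": TCP orientation; "force": force on the tool from outside, world axes, zero at the start; "wrist_torque": the same for the moment, N m; "grip_width": opening from 0.0 (shut) to 1.0 (fully open); "finger_force": force on a finger pad.
Only numpy, scipy, OpenCV 4.12 (cv2) and the standard library are available. Lean on these libraries where they do the work, as an engineer would, in place of code of your own. Each camera call takes 0.05 s, during which the arm holds its last target. There are 200 camera calls.

## Working session

There is one attempt and no reset: what is moved stays moved. The work goes in short steps, Python scripts to look and compute and a shell command to move; the robot and the scene stay as the last step left them, time stands still between calls to the robot, and variables do not carry over. Pictures are saved under pics/ and viewed, at most 13 in all, crops included, and the job is handed in when it is done.

```bash
ls; mkdir -p pics; python3 - <<'E'
from station import env
import cv2,numpy as np
s=env.state();print({k:np.round(v,3).tolist() for k,v in s.items()},env.pinch_z)
for n in("scene","side","wrist"):
    m=env.camera_model(n);print(n,m)
    cv2.imwrite(f"pics/{n}0.png",env.camera(n))
a=[cv2.imread(f"pics/{n}0.png") for n in("scene","side")]
E
```

```text
pics
{'t': 0.0, 'joint_pos': [-1.366, 0.384, 0.044, 1.599, -0.018, 1.161, -0.05], 'qvel': [0.001, -0.001, -0.002, 0.0, -0.001, -0.001, -0.002], 'effort': [0.051, -43.191, 1.061, -24.693, 0.028, 0.095, 0.002], 'tool_pos': [0.194, 0.62, 0.23], 'orientation': [-0.474, -3.105, 0.003], 'force': [0.74, 0.659, 0.62], 'wrist_torque': [-0.013, -0.044, -0.039], 'finger_force': 0.197, 'grip_width': 1.004} 0.0187
scene {'fovy': 46.406660417352455, 'cx': 285.9098590783736, 'cy': 205.95633321744768, 'eye': array([ 0.00945411, -0.8576121 ,  0.52860457]), 'attitude': array([-1.95247931,  0.59445381, -0.40631996])}
side {'fovy': 52.24417171924844, 'cx': 282.8430288543084, 'cy': 215.43957150914034, 'eye': array([0.51488207, 0.76405795, 0.74696196]), 'attitude': array([-0.18709357,  2.80913611, -1.27397721])}
wrist {'fovy': 71.19580477774424, 'cx': 275.99573343718157, 'cy': 209.25355496468256, 'eye': array([0.13025488, 0.63889723, 0.37485105]), 'attitude': array([2.35024597, 1.72758292, 0.22828243])}
```

View pics/scene0.png

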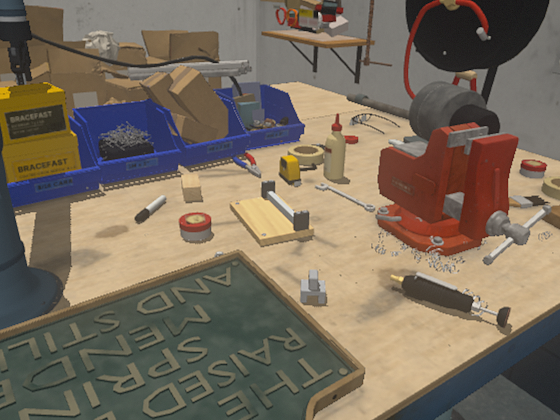

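View pics/side0.png

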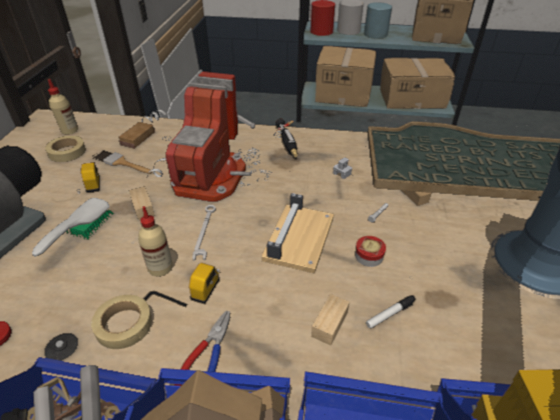

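The scene view shows the stop at (313,290), the hook at (272,215), the offcut at (191,186) and the tin at (195,227). In the side view they are at (342,168), (300,235), (330,320) and (370,248). I'll crop in closer for exact corners.

```bash
cat > h.py <<'E'
from station import env
import cv2,numpy as np
from scipy.spatial.transform import Rotation as R
def K(m):
    f=210/np.tan(np.radians(m["fovy"])/2);return f,m["cx"],m["cy"],np.array(m["eye"]),R.from_rotvec(m["attitude"]).as_matrix()
def ray(m,u,v):
    f,cx,cy,e,A=K(m);d=A@np.array([(u-cx)/f,(v-cy)/f,1]);return e,d/np.linalg.norm(d)
def plane(m,u,v,z):
    e,d=ray(m,u,v);return e+d*(z-e[2])/d[2]
def proj(m,p):
    f,cx,cy,e,A=K(m);c=A.T@(np.array(p)-e);return np.array([cx+f*c[0]/c[2],cy+f*c[1]/c[2]])
def tri(m1,p1,m2,p2):
    a,d=ray(m1,*p1);b,g=ray(m2,*p2)
    t=np.linalg.lstsq(np.c_[d,-g],b-a,rcond=None)[0];x,y=a+t[0]*d,b+t[1]*g
    return (x+y)/2,np.linalg.norm(x-y)
E
python3 - <<'E'
from h import *
def crop(n,x,y,w,h,k):
    i=cv2.resize(cv2.imread(f"pics/{n}0.png")[y:y+h,x:x+w],None,fx=k,fy=k,interpolation=cv2.INTER_CUBIC)
    for u in range((x+9)//10*10,x+w,10): 
        cv2.line(i,((u-x)*k,0),((u-x)*k,6),(0,0,255),1); 
        if u%20==0: cv2.putText(i,str(u),((u-x)*k,16),0,.35,(0,0,255),1)
    for v in range((y+9)//10*10,y+h,10):
        cv2.line(i,(0,(v-y)*k),(6,(v-y)*k),(0,0,255),1)
        if v%20==0: cv2.putText(i,str(v),(8,(v-y)*k+4),0,.35,(0,0,255),1)
    return i
cv2.imwrite("pics/c1.png",crop("scene",170,160,160,150,4)[:600])
cv2.imwrite("pics/c2.png",crop("side",230,150,160,200,3)[:600])
S,D=env.camera_model("scene"),env.camera_model("side")
for n,a,b in(("stop",(313,290),(342,168)),("hook",(272,215),(300,235)),("off",(191,186),(330,320)),("tin",(195,227),(370,248))):print(n,tri(S,a,D,b))
E
```

```text
stop (array([ 0.47436861, -0.29601529,  0.01654244]), np.float64(0.004281681310439105))
hook (array([ 0.57358037, -0.00237195,  0.01266442]), np.float64(0.006195266597659194))
off (array([0.48527165, 0.24369493, 0.01766879]), np.float64(0.00010801715434229095))
tin (array([0.39857943, 0.02934306, 0.01859252]), np.float64(0.005221982121473354))
```

View pics/c1.png

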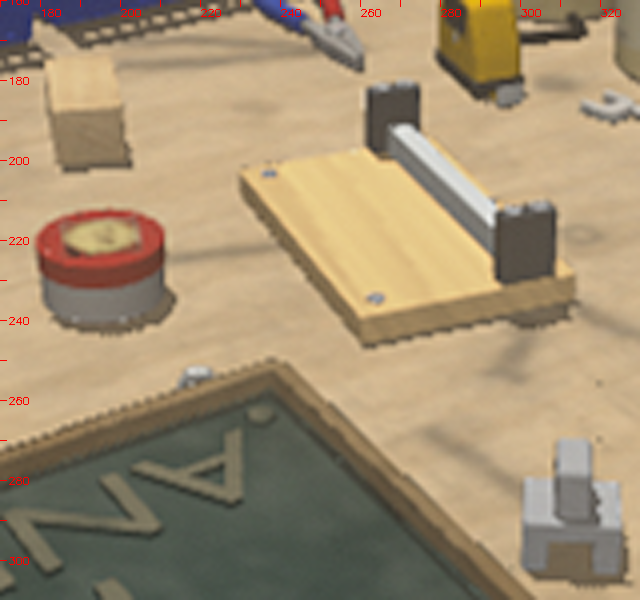

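View pics/c2.png

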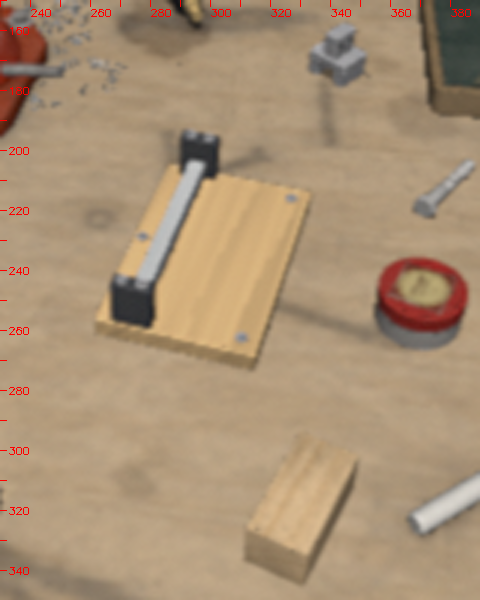

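The crops give the corners. The board's top corners in scene are about (230.5,204), (260.5,240.5) and (313.5,228). In side they are (333,213), (315,270) and (262.5,257). The offcut's top in side is (331.5,294), (349,303.5), (331,335), (312.5,326.5).

```bash
python3 - <<'E'
from h import *
S,D=env.camera_model("scene"),env.camera_model("side")
np.set_printoptions(precision=4,suppress=True)
for m,l in((S,[(230.5,204),(260.5,240.5),(313.5,228)]),(D,[(333,213),(315,270),(262.5,257)])):
    P=[plane(m,*p,.018)[:2] for p in l];print("board",P)
    for i in range(2):print(np.linalg.norm(P[i+1]-P[i]),np.degrees(np.arctan2(*(P[i+1]-P[i])[::-1])))
P=[plane(D,*p,.038)[:2] for p in[(331.5,294),(349,303.5),(331,335),(312.5,326.5)]];print("off",P,np.mean(P,0))
for i in range(4):d=P[(i+1)%4]-P[i];print(np.linalg.norm(d),np.degrees(np.arctan2(d[1],d[0])))
P=[plane(S,*p,.051)[:2] for p in[(309,270),(317.5,270),(318,277),(310,277)]];print("rib",P,np.mean(P,0))
P=[plane(D,*p,.051)[:2] for p in[(342,159),(349,162),(345,165),(337,163)]];print("ribD",P,np.mean(P,0))
s=env.state();print(R.from_rotvec(s["orientation"]).as_matrix(),s["tool_pos"])
E
```

```text
board [array([0.5191, 0.0927]), array([ 0.4859, -0.0971]), array([ 0.6144, -0.1125])]
0.19274373813649384 -99.93580952323607
0.12948647790312687 -6.824535103677874
board [array([ 0.4937, -0.0882]), array([0.5254, 0.1143]), array([0.6494, 0.0906])]
0.20497545255085026 81.1183836109288
0.12624710046901644 -10.793196652217453
off [array([0.4861, 0.1935]), array([0.4497, 0.2131]), array([0.4825, 0.292 ]), array([0.519 , 0.2777])] [0.4843 0.2441]
0.04137380868271454 151.76883730039333
0.08544408183133274 67.39532351865041
0.039142777330201904 -21.324559313109436
0.09039801192442724 -111.31064902910376
rib [array([ 0.4717, -0.282 ]), array([ 0.4845, -0.2902]), array([ 0.4715, -0.3082]), array([ 0.4598, -0.3006])] [ 0.4719 -0.2953]
ribD [array([ 0.4792, -0.2936]), array([ 0.4588, -0.2808]), array([ 0.4699, -0.264 ]), array([ 0.4929, -0.271 ])] [ 0.4752 -0.2773]
[[-0.9546  0.298  -0.0005]
 [ 0.298   0.9546 -0.0017]
 [-0.0001 -0.0017 -1.    ]] [0.1936 0.6199 0.2303]
```

```bash
cat >> h.py <<'E'
def yawrot(a):  # tool down, tool y at azimuth a (deg)
    a=np.radians(a);y=np.array([np.cos(a),np.sin(a),0]);z=np.array([0,0,-1.]);return R.from_matrix(np.c_[np.cross(y,z),y,z])
def plan(way,start=None):
    """way: list of (pos,yaw,n rows) -> printed rows (cm, rad) without the opening"""
    from scipy.spatial.transform import Slerp
    s=env.state();p,r=(np.array(s["tool_pos"]),R.from_rotvec(s["orientation"])) if start is None else start
    for pos,yaw,n in way:
        q=yawrot(yaw);sl=Slerp([0,1],R.concatenate([r,q]));p0=p
        for i in range(1,n+1):
            pi=p0+(np.array(pos)-p0)*i/n;ri=sl(i/n)
            print(np.round(r.inv().apply(pi-p)*100,2).tolist(),np.round((r.inv()*ri).as_rotvec(),3).tolist());p,r=pi,ri
        print('--')
def snap(n,name):
    m=env.camera_model(n);i=env.camera(n);cv2.imwrite(f"pics/{name}.png",i);return m,i
E
python3 - <<'E'
from h import *
m=env.camera_model("wrist");print(plane(m,m["cx"],m["cy"],0),"corners",[plane(m,u,v,0)[:2] for u,v in((0,0),(560,0),(560,420),(0,420))])
plan([([.42,.22,.25],10,9),([.47,-.26,.23],-35,9)])
E
```

```text
[0.22757228 0.60751375 0.        ] corners [array([-0.09390546,  0.38675309]), array([0.0921814 , 0.97931364]), array([0.70911266, 0.94562916]), array([0.43607881, 0.06433363])]
[-3.73, -3.49, -0.21] [-0.0, 0.0, 0.122]
[-4.12, -3.01, -0.21] [-0.0, 0.0, 0.122]
[-4.46, -2.49, -0.21] [-0.0, 0.0, 0.122]
[-4.73, -1.93, -0.22] [-0.0, 0.0, 0.122]
[-4.93, -1.35, -0.22] [-0.0, 0.0, 0.122]
[-5.05, -0.74, -0.22] [-0.0, 0.0, 0.122]
[-5.1, -0.12, -0.22] [-0.0, 0.0, 0.122]
[-5.08, 0.5, -0.22] [-0.0, 0.0, 0.122]
[-4.98, 1.11, -0.22] [-0.0, 0.0, 0.122]
--
[-5.35, -0.38, 0.22] [0.0, 0.0, 0.087]
[-5.36, 0.09, 0.22] [0.0, 0.0, 0.087]
[-5.33, 0.56, 0.22] [0.0, 0.0, 0.087]
[-5.26, 1.02, 0.22] [0.0, 0.0, 0.087]
[-5.16, 1.47, 0.22] [0.0, 0.0, 0.087]
[-5.01, 1.92, 0.22] [0.0, 0.0, 0.087]
[-4.82, 2.35, 0.22] [0.0, 0.0, 0.087]
[-4.6, 2.76, 0.22] [0.0, 0.0, 0.087]
[-4.34, 3.15, 0.22] [0.0, 0.0, 0.087]
--
```

```bash
python3 -m pendant '[8.5,-3.7,-3.5,-0.2,0,0,0.122, 8.5,-4.1,-3.0,-0.2,0,0,0.122, 8.5,-4.5,-2.5,-0.2,0,0,0.122, 8.5,-4.7,-1.9,-0.2,0,0,0.122, 8.5,-4.9,-1.4,-0.2,0,0,0.122]'
python3 -m pendant '[8.5,-5.0,-0.7,-0.2,0,0,0.122, 8.5,-5.1,-0.1,-0.2,0,0,0.122, 8.5,-5.1,0.5,-0.2,0,0,0.122, 8.5,-5.0,1.1,-0.2,0,0,0.122]'
python3 -c "
from h import *
print(snap('wrist','w_off')[0])"
python3 -m pendant '[8.5,-5.3,-0.4,0.2,0,0,0.087, 8.5,-5.4,0.1,0.2,0,0,0.087, 8.5,-5.3,0.6,0.2,0,0,0.087, 8.5,-5.3,1.0,0.2,0,0,0.087]'
python3 -c "
from h import *
print(snap('wrist','w_hook')[0])"
python3 -m pendant '[8.5,-5.2,1.5,0.2,0,0,0.087, 8.5,-5.0,1.9,0.2,0,0,0.087, 8.5,-4.8,2.3,0.2,0,0,0.087, 8.5,-4.6,2.8,0.2,0,0,0.087, 8.5,-4.3,3.1,0.2,0,0,0.087]'
python3 -m pendant '[3.5,0,0,0,0,0,0]'
python3 -c "
from h import *
print(snap('wrist','w_stop')[0])
i=[cv2.imread(f'pics/w_{n}.png') for n in('off','hook','stop')]
cv2.imwrite('pics/m1.png',np.vstack([np.hstack([cv2.resize(k,(400,300)) for k in i[:2]]),np.hstack([cv2.resize(i[2],(400,300)),np.zeros((300,400,3),np.uint8)])]))
"
```

```text
t: 0.78
tool_pos: [0.3193, 0.3966, 0.2412]
orientation: [1.39, 2.817, -0.0]
force: [0.8, 0.2, 0.1]
grip_width: 0.992
finger_force: 0.0
t: 1.27
tool_pos: [0.4193, 0.2189, 0.2491]
orientation: [-2.029, -2.398, 0.0]
force: [0.6, -0.0, 0.2]
grip_width: 0.994
finger_force: 0.0
{'fovy': 71.19580477774424, 'cx': 275.99573343718157, 'cy': 209.25355496468256, 'eye': array([0.40831783, 0.28338592, 0.39379759]), 'attitude': array([2.86608657, 0.23758215, 0.03156981])}
t: 1.82
tool_pos: [0.4401, 0.0058, 0.2411]
orientation: [-2.412, -2.012, -0.0]
force: [-0.0, 0.4, 0.1]
grip_width: 0.997
finger_force: 0.0
{'fovy': 71.19580477774424, 'cx': 275.99573343718157, 'cy': 209.25355496468256, 'eye': array([0.45191843, 0.07006022, 0.38577734]), 'attitude': array([ 2.86475829, -0.25975602, -0.03421002])}
t: 2.5
tool_pos: [0.4675, -0.2598, 0.2311]
orientation: [-2.789, -1.446, -0.001]
force: [0.7, -0.1, 0.3]
grip_width: 0.995
finger_force: 0.0
t: 2.62
tool_pos: [0.4657, -0.264, 0.2311]
orientation: [2.791, 1.435, -0.006]
force: [-1.1, 1.1, -0.2]
grip_width: 0.815
finger_force: 0.0
{'fovy': 71.19580477774424, 'cx': 275.99573343718157, 'cy': 209.25355496468256, 'eye': array([ 0.50455715, -0.21045817,  0.37550594]), 'attitude': array([ 2.74259244, -0.88202058, -0.11771413])}
```

View pics/m1.png

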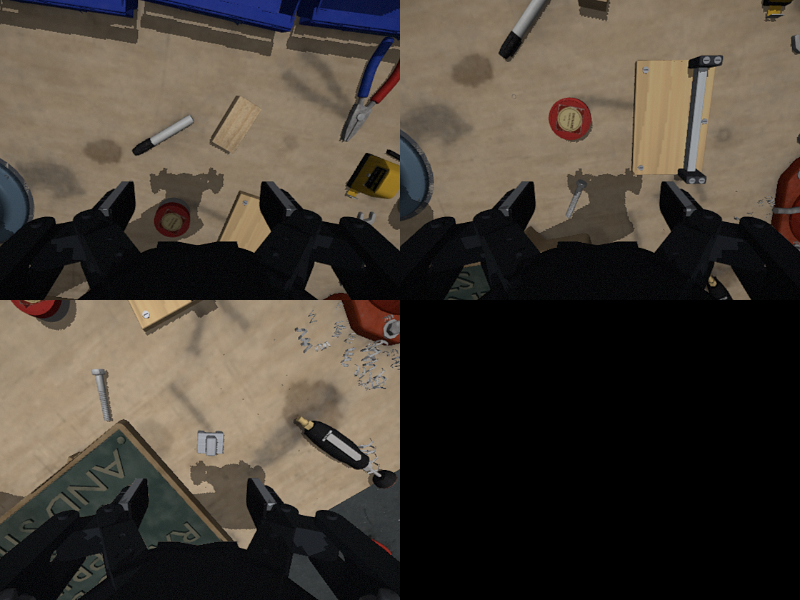

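The wrist views show the offcut near (329,173), the hook between u 325–470 and v 75–265, and the stop near (294,200), each in its own full-size picture. I'll enlarge these three.

```bash
cat >> h.py <<'E'
def crop(i,x,y,w,h,k):
    i=cv2.resize(i[y:y+h,x:x+w],None,fx=k,fy=k,interpolation=cv2.INTER_CUBIC)
    for u in range(-(-x//10)*10,x+w,10):
        cv2.line(i,((u-x)*k,0),((u-x)*k,5),(0,0,255),1)
        if u%20==0: cv2.putText(i,str(u),((u-x)*k,15),0,.35,(0,0,255),1)
    for v in range(-(-y//10)*10,y+h,10):
        cv2.line(i,(0,(v-y)*k),(5,(v-y)*k),(0,0,255),1)
        if v%20==0: cv2.putText(i,str(v),(7,(v-y)*k+4),0,.35,(0,0,255),1)
    return i
E
python3 - <<'E'
from h import *
o,h,s=[cv2.imread(f'pics/w_{n}.png') for n in('off','hook','stop')]
H=crop(h,315,65,150,200,3); O=crop(o,290,125,85,100,3)[:300]; Z=crop(s,262,170,70,60,5)
C=np.zeros((600,800,3),np.uint8);C[:600,:450]=H;C[:300,450:705]=O;C[300:600,450:800]=Z
cv2.imwrite('pics/m2.png',C)
E
```

```text
(no output)
```

View pics/m2.png

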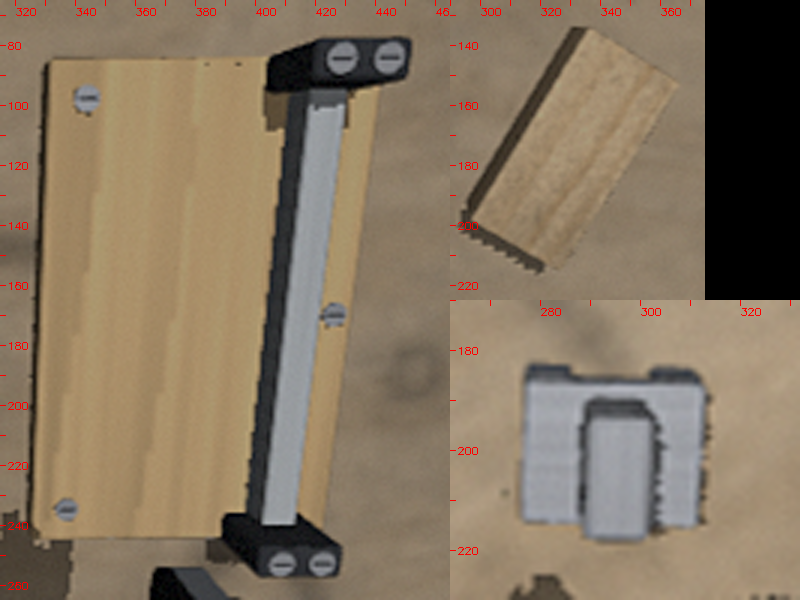

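In full-picture pixels the corners are:
- **Board top:** (331,85), (328,243.7), (422,245).
- **Bracket-top screw midpoints:** (437,84.2) and (415.7,253).
- **Offcut top:** (336,134.3), (366,153.3), (326.7,214.3), (296.7,197.7).
- **Rib top:** u 289.4–301.6, v 193.2–217.4.

```bash
python3 - <<'E'
from h import *
np.set_printoptions(precision=4,suppress=True)
W=lambda e,a:dict(fovy=71.19580477774424,cx=275.99573,cy=209.25355,eye=e,attitude=a)
H=W([.45191843,.07006022,.38577734],[2.86475829,-.25975602,-.03421002])
O=W([.40831783,.28338592,.39379759],[2.86608657,.23758215,.03156981])
S=W([.50455715,-.21045817,.37550594],[2.74259244,-.88202058,-.11771413])
def pts(n,m,l,z):
    P=np.array([plane(m,*p,z)[:2] for p in l]);d=np.roll(P,-1,0)-P
    print(n,P.tolist(),P.mean(0),'len',np.hypot(*d.T)*1000,'az',np.degrees(np.arctan2(d[:,1],d[:,0])));return P
pts("board",H,[(331,85),(328,243.7),(422.3,245),(441.3,84)],.018)
a,b=pts("brk",H,[(437,84.2),(415.7,253)],.06)
y=np.arctan2((a-b)[1],(a-b)[0])-np.pi/2;print("hook yaw",np.degrees(y),"centre",(a+b)/2-.035*np.array([np.cos(y),np.sin(y)]))
pts("bar",H,[(417.7,100),(402.3,239.7),(414,239.7),(430,99.3)],.038)
pts("off",O,[(336,134.3),(366,153.3),(326.7,214.3),(296.7,197.7)],.038)
pts("rib",S,[(289.4,193.2),(301.6,193.2),(301.6,217.4),(289.4,217.4)],.051)
pts("shoulder",S,[(277,186.4),(312.4,186.4),(312.4,214.8),(277,214.4)],.026)
E
```

```text
board [[0.5240545542781283, 0.10755270155628462], [0.49409191102964867, -0.08821591913460575], [0.6185457415586472, -0.11288701521541503], [0.6505289730294319, 0.08553962423902839]] [ 0.5718 -0.002 ] len [198.0483 126.8756 200.9877 128.3758] az [-98.7017 -11.2127  80.8436 170.1265]
brk [[0.6234773669595326, 0.08437584902594936], [0.5912015486440035, -0.10093515335600428]] [ 0.6073 -0.0083] len [188.1008 188.1008] az [-99.8802  80.1198]
hook yaw -9.880156952358682 centre [ 0.5729 -0.0023]
bar [[0.6132552827499923, 0.07268642059146899], [0.5849639057694931, -0.09114718539102662], [0.5995220404417096, -0.09381052550182734], [0.6267902672917922, 0.07095938306100379]] [ 0.6061 -0.0103] len [166.2584  14.7998 167.011   13.6447] az [-99.7974 -10.3673  80.6031 172.7285]
off [[0.4787632358434325, 0.2892839825116131], [0.5189124079975973, 0.2736804681083216], [0.48849813818171595, 0.19163658483057586], [0.44718788365240286, 0.2065408044898553]] [0.4833 0.2403] len [43.0747 87.4999 43.9167 88.5632] az [ -21.238  -110.3401  160.1612   69.1128]
rib [[0.4758191975290146, -0.27752581233430795], [0.4870309605430688, -0.28557161448307716], [0.47089237212657864, -0.3092260190523473], [0.45942305330351707, -0.30099270985876975]] [ 0.4733 -0.2933] len [13.7999 28.6354 14.1185 28.6274] az [ -35.664  -124.3044  144.3271   55.0583]
shoulder [[0.46623013462304236, -0.26704426056970065], [0.5010488922870651, -0.29202872980117844], [0.48111469662710465, -0.3218732122874983], [0.44566136604880735, -0.29578545836044334]] [ 0.4735 -0.2942] len [42.8552 35.8896 44.0172 35.343 ] az [ -35.6616 -123.7404  143.6531   54.4104]
```

```bash
python3 - <<'E'
from h import *
plan([([.4734,-.294,.13],-35.4,3),([.4734,-.294,.029],-35.4,4)])
E
```

```text
[-0.75, 0.83, 3.36] [-0.0, 0.001, 0.0]
[-0.75, 0.83, 3.36] [-0.0, 0.001, 0.0]
[-0.76, 0.83, 3.36] [-0.0, 0.001, 0.0]
--
[0.0, 0.0, 2.52] [-0.0, 0.0, -0.0]
[0.0, 0.0, 2.53] [-0.0, 0.0, 0.0]
[0.0, 0.0, 2.53] [-0.0, 0.0, -0.0]
[0.0, 0.0, 2.52] [-0.0, 0.0, -0.0]
--
```

```bash
python3 -m pendant '[4,-0.75,0.83,3.4,0,0,0, 4,-0.75,0.83,3.4,0,0,0, 4,-0.75,0.83,3.4,0,0,0, 4,0,0,0,0,0,0]' 40
python3 -m pendant '[4,0,0,2.5,0,0,0, 4,0,0,2.5,0,0,0, 4,0,0,0,0,0,0,4,0,0,0,0,0,0]'
python3 - <<'E'
from h import *
s=env.state();print(s["tool_pos"],np.degrees(np.arctan2(*R.from_rotvec(s["orientation"]).as_matrix()[:2,1][::-1])))
plan([([.4734,-.294,.029],-35.4,2)])
m,i=snap("wrist","w3");print(proj(m,[.4734,-.294,.051]))
cv2.imwrite("pics/w3c.png",i)
E
```

```text
t: 3.18
tool_pos: [0.4729, -0.2888, 0.1265]
orientation: [-2.781, -1.448, 0.006]
force: [-0.3, -1.0, 0.2]
grip_width: 0.467
finger_force: 0.0
t: 3.68
tool_pos: [0.4761, -0.2914, 0.0809]
orientation: [2.786, 1.449, 0.003]
force: [1.1, -0.9, -0.6]
grip_width: 0.471
finger_force: 0.0
[ 0.4760905  -0.2913743   0.08094405] -35.040527195578974
[-0.19, -0.04, 2.6] [0.001, -0.001, 0.003]
[-0.19, -0.04, 2.6] [0.001, -0.001, 0.003]
--
[273.89050969 242.08020923]
```

View pics/w3c.png

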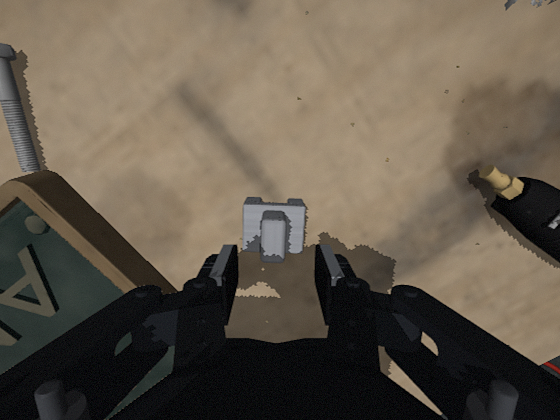

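The rib's top is centred at about (274,240) between the fingers, against a predicted (274,242). The position agrees, so I descend and grip.

```bash
python3 -m pendant '[4,-0.17,-0.04,2.6,0,0,0.003, 4,-0.17,-0.04,2.5,0,0,0.003, 4,0,0,0,0,0,0, 4,0,0,0,0,0,0]'
python3 -m pendant '[0.5,0,0,0,0,0,0, 0.5,0,0,0,0,0,0, 0.5,0,0,0,0,0,0, 0.5,0,0,0,0,0,0]' 60
python3 -c "
from h import *
p=np.array
c=p([.5725,-.002]);a=np.radians(-9.7);x=p([np.cos(a),np.sin(a)]);y=p([-x[1],x[0]])
t=c+.035*x+.060*y;print(t)
plan([([*env.state()['tool_pos'][:2],.16],-35.4,3),([*t,.14],-9.7,9)])"
```

```text
t: 4.22
tool_pos: [0.4732, -0.2947, 0.0297]
orientation: [2.791, 1.438, 0.002]
force: [0.8, -0.3, 0.4]
grip_width: 0.464
finger_force: 0.0
t: 4.72
tool_pos: [0.4732, -0.2947, 0.0297]
orientation: [2.791, 1.439, 0.003]
force: [0.1, -0.0, 6.6]
grip_width: 0.176
finger_force: 60.9
[0.61710898 0.05124508]
[0.0, 0.01, -4.34] [0.001, -0.0, -0.0]
[0.0, 0.01, -4.34] [0.001, -0.0, -0.0]
[0.0, 0.0, -4.34] [0.001, -0.0, -0.0]
--
[4.06, -0.92, 0.22] [0.0, 0.0, -0.05]
[4.1, -0.72, 0.22] [0.0, 0.0, -0.05]
[4.13, -0.51, 0.22] [0.0, 0.0, -0.05]
[4.15, -0.31, 0.22] [0.0, 0.0, -0.05]
[4.16, -0.1, 0.22] [0.0, 0.0, -0.05]
[4.16, 0.11, 0.22] [0.0, 0.0, -0.05]
[4.15, 0.31, 0.22] [0.0, 0.0, -0.05]
[4.13, 0.52, 0.22] [0.0, 0.0, -0.05]
[4.1, 0.73, 0.22] [0.0, 0.0, -0.05]
--
```

```bash
python3 -m pendant '[0.5,0,0,-2,0,0,0, 0.5,0,0,-4.5,0,0,0, 0.5,0,0,-5.5,0,0,0, 0.5,4.1,-0.9,0,0,0,-0.05, 0.5,4.1,-0.7,0,0,0,-0.05]'
python3 -m pendant '[0.5,4.1,-0.5,0.2,0,0,-0.05, 0.5,4.1,-0.3,0.2,0,0,-0.05, 0.5,4.2,-0.1,0.2,0,0,-0.05, 0.5,4.2,0.1,0.2,0,0,-0.05, 0.5,4.1,0.3,0.2,0,0,-0.05]'
python3 -m pendant '[0.5,4.1,0.5,0.2,0,0,-0.05, 0.5,4.1,0.7,0.2,0,0,-0.05, 0.5,0,0,0,0,0,0, 0.5,0,0,0,0,0,0]'
python3 - <<'E'
from h import *
plan([([.6171,.0512,.115],-9.7,1)])
m,i=snap("wrist","w4");print(m);j=snap("side","s4")[1];k=snap("scene","n4")[1]
C=np.zeros((600,800,3),np.uint8)
C[:420,:560]=i;C[:140*2,560:]=0
C[420:600,:360]=cv2.resize(j[180:270,220:400],None,fx=2,fy=2)
C[300:600,400:800]=cv2.resize(k[140:260,210:370],None,fx=2.5,fy=2.5)
cv2.imwrite("pics/m4.png",C)
E
```

```text
t: 5.35
tool_pos: [0.5049, -0.2169, 0.1498]
orientation: [2.717, 1.575, 0.003]
force: [0.7, 0.8, -3.6]
grip_width: 0.173
finger_force: 59.7
t: 5.98
tool_pos: [0.5845, -0.0241, 0.1385]
orientation: [-2.497, -1.906, 0.001]
force: [0.4, -0.9, -3.2]
grip_width: 0.175
finger_force: 59.6
t: 6.48
tool_pos: [0.6159, 0.0513, 0.1339]
orientation: [2.399, 2.027, -0.003]
force: [-0.4, -0.6, -2.9]
grip_width: 0.175
finger_force: 59.6
[0.02, 0.12, 1.89] [-0.001, 0.002, 0.001]
--
{'fovy': 71.19580477774424, 'cx': 275.99573343718157, 'cy': 209.25355496468256, 'eye': array([0.62707805, 0.11595308, 0.27851115]), 'attitude': array([ 2.86430535, -0.24186712, -0.03280677])}
```

View pics/m4.png

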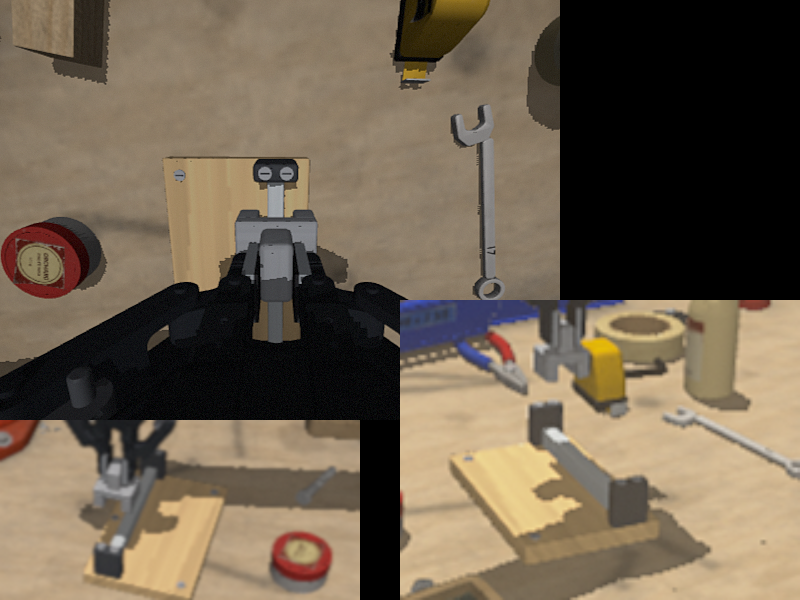

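The bracket screws are at (264.5,174) and (287,174). The bar's top shows at u 268–284 (v 195) and at u 268–283 (v 325). The stop's shoulders span u 235–317. I'll check the bar's centre line against the stop.

```bash
python3 - <<'E'
from h import *
m=dict(fovy=71.19580477774424,cx=275.99573,cy=209.25355,eye=[.62707805,.11595308,.27851115],attitude=[2.86430535,-.24186712,-.03280677])
b=plane(m,275.7,174,.06)[:2];p1=plane(m,276,195,.038)[:2];p2=plane(m,275.7,325,.038)[:2];s=plane(m,276,222,.130)[:2]
print("brk",b,"bar",p1,p2,"stop",s)
for u,v in((p1,p2),(b,p2)):
  d=u-v;print(np.degrees(np.arctan2(d[1],d[0])))
st=env.state();t=np.array(st["tool_pos"])[:2];print(t)
a=np.radians(-9.7);x=np.array([np.cos(a),np.sin(a)]);y=np.array([-x[1],x[0]])
print("rel tcp (hook x,y mm): ",[((q-t)@x*1000,(q-t)@y*1000) for q in (b,p1,p2,s)])
E
```

```text
brk [0.62135431 0.08381934] bar [0.61805519 0.0631056 ] [ 0.59650113 -0.06189304] stop [0.61904462 0.06884816]
80.21645073747558
80.32059039393413
[0.61564538 0.04914427]
rel tcp (hook x,y mm):  [(np.float64(-0.21506883131220528), np.float64(35.141223353560996)), (np.float64(0.02301623261164536), np.float64(14.167758271501972)), (np.float64(-0.16194792055304472), np.float64(-112.67546578339929)), (np.float64(0.030747958055667157), np.float64(19.994925115988092))]
```

```bash
python3 -m pendant '[0.5,0,0,3,0,0,0, 0.5,0,0,2.8,0,0,0, 0.5,0,0,0.8,0,0,0, 0.5,0,0,0.6,0,0,0, 0.5,0,0,0,0,0,0]'
python3 -m pendant '[0.5,0,0,0.4,0,0,0, 0.5,0,0,0.4,0,0,0, 0.5,0,0,0,0,0,0]'
```

```text
t: 7.25
tool_pos: [0.6165, 0.0508, 0.0629]
orientation: [2.401, 2.025, 0.001]
force: [-0.3, -0.4, -2.9]
grip_width: 0.171
finger_force: 59.5
t: 7.62
tool_pos: [0.6157, 0.0513, 0.054]
orientation: [-2.4, -2.026, 0.001]
force: [0.2, -0.4, -3.6]
grip_width: 0.172
finger_force: 59.5
```

Now straddling the bar, with no contact force yet. I lower the last bit and slide left (+tool x) to the bracket.

```bash
python3 -m pendant '[0.5,0,0,0.15,0,0,0, 0.5,0,0,0,0,0,0]'
python3 -m pendant '[0.5,0.3,0,0,0,0,0, 0.5,0.3,0,0,0,0,0, 0.5,0,0,0,0,0,0]'
python3 -m pendant '[0.5,0.15,0,0,0,0,0, 0.5,0,0,0,0,0,0]'
python3 -m pendant '[0.5,0.15,0,0,0,0,0, 0.5,0,0,0,0,0,0]'
```

```text
t: 7.88
tool_pos: [0.6159, 0.0512, 0.0527]
orientation: [-2.401, -2.026, 0.0]
force: [0.1, 0.3, -3.5]
grip_width: 0.176
finger_force: 59.5
t: 8.25
tool_pos: [0.6171, 0.0579, 0.0528]
orientation: [-2.4, -2.027, -0.001]
force: [-0.7, -0.7, -3.1]
grip_width: 0.169
finger_force: 59.5
t: 8.5
tool_pos: [0.6173, 0.0587, 0.0528]
orientation: [-2.401, -2.026, -0.0]
force: [-0.4, -0.8, -3.0]
grip_width: 0.173
finger_force: 59.5
t: 8.75
tool_pos: [0.6174, 0.0594, 0.0528]
orientation: [2.401, 2.025, -0.001]
force: [-1.0, -1.3, -2.4]
grip_width: 0.174
finger_force: 59.8
```

```bash
python3 -m pendant '[0.5,0.15,0,0,0,0,0, 0.5,0,0,0,0,0,0]'
python3 -m pendant '[0.5,0.15,0,0,0,0,0, 0.5,0,0,0,0,0,0]'
```

```text
t: 9.0
tool_pos: [0.6174, 0.0595, 0.0528]
orientation: [2.401, 2.024, -0.003]
force: [-1.7, -4.5, -1.4]
grip_width: 0.172
finger_force: 59.8
t: 9.25
tool_pos: [0.6174, 0.0595, 0.0529]
orientation: [2.401, 2.022, -0.005]
force: [-1.5, -6.1, 0.3]
grip_width: 0.175
finger_force: 59.9
```

Contact with the bracket: TCP stopped and force y is −6 N. I seat it down and release.

```bash
python3 -m pendant '[0.5,0,0,0.15,0,0,0, 0.5,0,0,0.05,0,0,0, 0.5,0,0,0,0,0,0]'
python3 -m pendant '[3.5,0,0,-0.1,0,0,0, 3.5,0,0,0,0,0,0, 3.5,0,0,-0.1,0,0,0]'
python3 -m pendant '[3.5,0,0,-2,0,0,0, 3.5,0,0,-3,0,0,0, 3.5,0,0,-5,0,0,0, 3.5,0,0,-2,0,0,0, 3.5,0,0,0,0,0,0]'
python3 - <<'E'
from h import *
m,i=snap("wrist","w5");print(m);j=snap("side","s5")[1];k=snap("scene","n5")[1]
C=np.zeros((600,800,3),np.uint8)
C[:420,:400]=i[:,80:480]
C[:270,400:]=crop(j,250,180,133,90,3)[:, :399].shape and cv2.resize(j[180:270,250:383],(400,270))
C[300:600,400:800]=cv2.resize(k[140:260,210:370],None,fx=2.5,fy=2.5)
cv2.imwrite("pics/m5.png",C)
plan([([.45,.2,.2],-15,5),([.4838,.2415,.10],-20.5,3),([.4838,.2415,.021],-20.5,3)])
E
```

```text
t: 9.62
tool_pos: [0.6177, 0.0594, 0.0518]
orientation: [2.402, 2.022, -0.004]
force: [-3.6, -5.6, 3.6]
grip_width: 0.168
finger_force: 60.7
t: 10.0
tool_pos: [0.6185, 0.0647, 0.053]
orientation: [-2.399, -2.028, -0.002]
force: [0.0, 0.1, 0.3]
grip_width: 0.41
finger_force: 0.0
t: 10.62
tool_pos: [0.6196, 0.0632, 0.1753]
orientation: [2.4, 2.025, 0.007]
force: [-0.7, 0.4, -0.3]
grip_width: 0.409
finger_force: 0.0
{'fovy': 71.19580477774424, 'cx': 275.99573343718157, 'cy': 209.25355496468256, 'eye': array([0.63006847, 0.1273757 , 0.3201338 ]), 'attitude': array([ 2.86754661, -0.24477935, -0.02546395])}
[2.14, -3.74, -0.57] [-0.001, 0.0, 0.019]
[2.07, -3.78, -0.57] [-0.001, 0.0, 0.019]
[2.0, -3.82, -0.57] [-0.001, 0.0, 0.019]
[1.92, -3.86, -0.58] [-0.001, 0.0, 0.019]
[1.85, -3.89, -0.58] [-0.001, 0.0, 0.019]
--
[1.63, 0.73, 3.33] [0.0, -0.0, 0.032]
[1.65, 0.68, 3.33] [0.0, -0.0, 0.032]
[1.67, 0.62, 3.33] [0.0, -0.0, 0.032]
--
[0.0, -0.0, 2.63] [0.0, 0.0, 0.0]
[0.0, -0.0, 2.63] [0.0, 0.0, 0.0]
[0.0, -0.0, 2.63] [0.0, 0.0, 0.0]
--
```

View pics/m5.png

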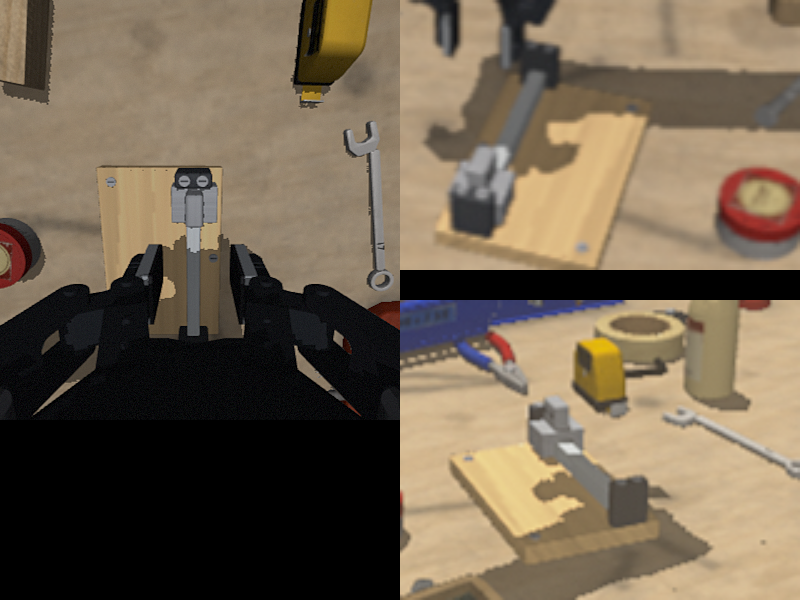

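The stop is hung and snug: in the side and scene crops it sits against the left bracket with no gap. In the wrist view the shoulders touch the bracket at (193,185). On to the offcut.

```bash
python3 -m pendant '[6,2.1,-3.7,-0.6,0,0,0.019, 6,2.1,-3.8,-0.6,0,0,0.019, 6,2.0,-3.8,-0.6,0,0,0.019, 6,1.9,-3.9,-0.6,0,0,0.019, 6,1.9,-3.9,-0.6,0,0,0.019]'
python3 -m pendant '[6,1.6,0.7,3.3,0,0,0.032, 6,1.6,0.7,3.3,0,0,0.032, 6,1.7,0.6,3.3,0,0,0.032, 6,0,0,0,0,0,0,6,0,0,0,0,0,0]'
python3 - <<'E'
from h import *
m,i=snap("wrist","w6")
for z in(.038,):print([np.round(proj(m,[*p,z]),1).tolist() for p in([.4838,.2415],)])
cv2.imwrite("pics/w6c.png",i)
print(m);plan([([.4838,.2415,.021],-20.5,3)])
E
```

```text
t: 11.4
tool_pos: [0.449, 0.2004, 0.201]
orientation: [2.494, 1.909, -0.006]
force: [0.2, -0.5, -0.2]
grip_width: 0.703
finger_force: 0.0
t: 12.02
tool_pos: [0.4846, 0.2401, 0.1033]
orientation: [2.583, 1.787, -0.003]
force: [-0.3, -0.7, -1.4]
grip_width: 0.7
finger_force: 0.0
[[273.9, 218.2]]
{'fovy': 71.19580477774424, 'cx': 275.99573343718157, 'cy': 209.25355496468256, 'eye': array([0.50808205, 0.30148529, 0.24783227]), 'attitude': array([ 2.82996633, -0.51641993, -0.06972194])}
[0.02, -0.06, 2.77] [0.0, 0.0, -0.001]
[0.02, -0.06, 2.77] [0.0, 0.0, -0.001]
[0.02, -0.06, 2.77] [0.0, 0.0, -0.001]
--
```

View pics/w6c.png

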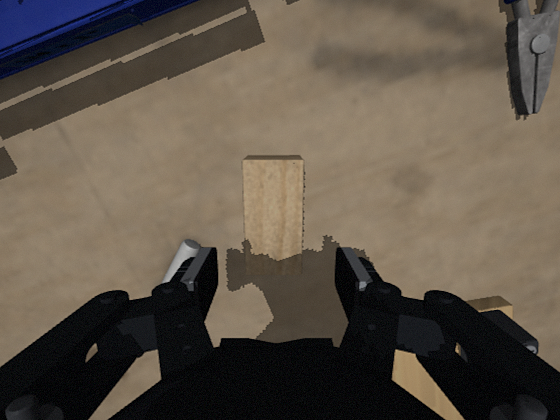

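The offcut's top spans u 243–303 with its far edge at v 159. It is centred near (273,217), against a predicted (274,218), and it is square to the fingers. I descend and grip.

```bash
python3 -m pendant '[6,0,0,3,0,0,0, 6,0,0,3,0,0,0, 6,0,0,2.2,0,0,0, 6,0,0,0,0,0,0]'
python3 -m pendant '[3.5,0,0,0,0,0,0, 3.5,0,0,0,0,0,0, 3.5,0,0,0,0,0,0, 3.5,0,0,0,0,0,0]' 70
python3 -m pendant '[3.5,0,0,-2,0,0,0, 3.5,0,0,-4,0,0,0, 3.5,0,0,-5,0,0,0, 3.5,0,0,0,0,0,0]'
python3 - <<'E'
from h import *
c=np.array([.5725,-.002]);a=np.radians(-9.8);x=np.array([np.cos(a),np.sin(a)]);y=np.array([-x[1],x[0]])
t=c+(.006-.012)*x+(.005-.010)*y;print(t)
plan([([*t,.13],-9.8,6)])
E
```

```text
t: 12.58
tool_pos: [0.4842, 0.2404, 0.0217]
orientation: [-2.583, -1.787, 0.003]
force: [-0.3, -0.9, -0.7]
grip_width: 0.696
finger_force: 0.0
t: 13.08
tool_pos: [0.4867, 0.2417, 0.0238]
orientation: [-2.583, -1.787, -0.005]
force: [-0.7, -1.4, 7.2]
grip_width: 0.496
finger_force: 73.0
t: 13.58
tool_pos: [0.4887, 0.2429, 0.1369]
orientation: [-2.583, -1.787, -0.017]
force: [0.2, 0.3, -2.5]
grip_width: 0.494
finger_force: 72.1
[ 0.56573651 -0.00590578]
[-3.43, 2.66, 0.1] [0.001, -0.001, -0.032]
[-3.51, 2.55, 0.1] [0.001, -0.001, -0.032]
[-3.59, 2.44, 0.1] [0.001, -0.001, -0.032]
[-3.66, 2.33, 0.11] [0.001, -0.001, -0.032]
[-3.74, 2.21, 0.11] [0.001, -0.001, -0.032]
[-3.8, 2.09, 0.11] [0.001, -0.001, -0.032]
--
```

```bash
python3 -m pendant '[3.5,-3.4,2.7,0.1,0,0,-0.032, 3.5,-3.5,2.5,0.1,0,0,-0.032, 3.5,-3.6,2.4,0.1,0,0,-0.032, 3.5,-3.7,2.3,0.1,0,0,-0.032, 3.5,-3.7,2.2,0.1,0,0,-0.032]'
python3 -m pendant '[3.5,-3.8,2.1,0.1,0,0,-0.032, 3.5,0,0,0,0,0,0, 3.5,0,0,0,0,0,0]'
python3 - <<'E'
from h import *
m,i=snap("wrist","w7");print(m);j=snap("side","s7")[1];k=snap("scene","n7")[1]
C=np.zeros((600,800,3),np.uint8)
C[:420,:400]=i[:,80:480]
C[:270,400:]=cv2.resize(j[180:270,250:383],(400,270))
C[300:600,400:800]=cv2.resize(k[140:260,210:370],None,fx=2.5,fy=2.5)
cv2.imwrite("pics/m7.png",C)
s=env.state();print(s["tool_pos"],R.from_rotvec(s["orientation"]).as_matrix().round(3).tolist())
E
```

```text
t: 14.2
tool_pos: [0.5477, 0.0332, 0.126]
orientation: [-2.43, -1.989, 0.002]
force: [0.5, -0.0, -2.0]
grip_width: 0.493
finger_force: 72.1
t: 14.58
tool_pos: [0.5606, -0.0067, 0.125]
orientation: [-2.399, -2.025, 0.002]
force: [-0.1, -0.5, -2.1]
grip_width: 0.494
finger_force: 72.0
{'fovy': 71.19580477774424, 'cx': 275.99573343718157, 'cy': 209.25355496468256, 'eye': array([0.57205481, 0.0576928 , 0.26971773]), 'attitude': array([ 2.86594038, -0.24307651, -0.03487417])}
[ 0.56106428 -0.00498313  0.12527686] [[0.165, 0.986, -0.001], [0.986, -0.165, 0.001], [0.001, -0.001, -1.0]]
```

View pics/m7.png

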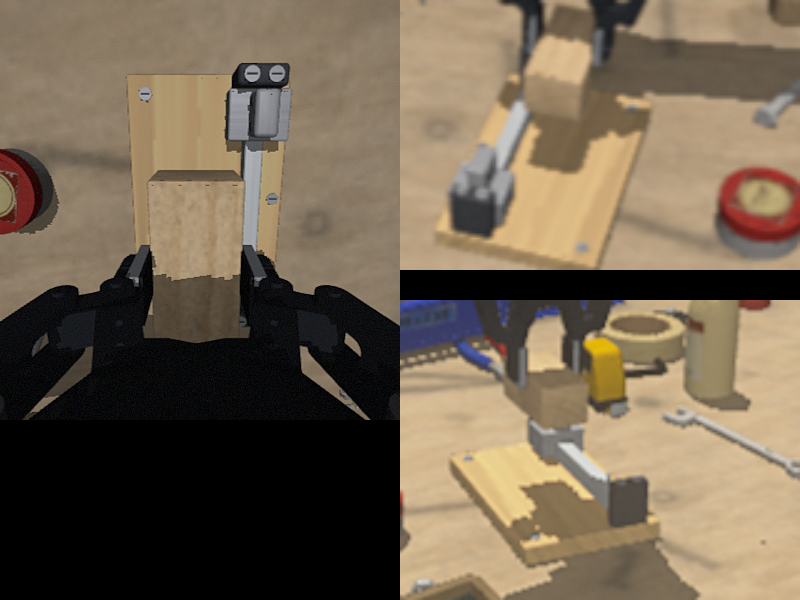

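The offcut's far top corners are at (228,181) and (323,181), and the bracket screws at (332,73) and (357,73), which is enough to compute the gaps.

```bash
python3 - <<'E'
from h import *
m=dict(fovy=71.19580477774424,cx=275.99573,cy=209.25355,eye=[.57205481,.0576928,.26971773],attitude=[2.86594038,-.24307651,-.03487417])
b=plane(m,344.5,73,.06)[:2];e1=plane(m,228,181,.1393)[:2];e2=plane(m,323,181,.1393)[:2]
bar=[plane(m,u,240,.038)[:2] for u in(323,342)]
a=np.radians(-9.8);x=np.array([np.cos(a),np.sin(a)]);y=np.array([-x[1],x[0]])
o=b-.035*x-.093*y;t=np.array([.5608,-.0058])
print("hook",o,"width",np.linalg.norm(e1-e2))
for n,q in(("e1",e1),("e2",e2),("tcp",t),("bar0",bar[0]),("bar1",bar[1])):print(n,(q-o)@x*1e3,(q-o)@y*1e3)
E
```

```text
hook [ 5.71819341e-01 -3.61354649e-04] width 0.04265787463041014
e1 -31.37811167094428 34.78857281301143
e2 11.279687854421455 34.86862053312679
tcp -9.932836916975814 -7.234880661101265
bar0 29.732810903729465 -32.72089701379503
bar1 45.73648026776427 -32.68534278644808
```

```bash
python3 -m pendant '[3.5,0,0,3.5,0,0,0, 3.5,0,0,3.2,0,0,0, 3.5,0,0,0.9,0,0,0, 3.5,0,0,0.4,0,0,0, 3.5,0,0,0,0,0,0]' 100
python3 -m pendant '[3.5,0,0.6,0,0,0,0, 3.5,0,0.4,0,0,0,0, 3.5,0.5,0,0,0,0,0, 3.5,0.5,0,0,0,0,0, 3.5,0,0,0,0,0,0]'
```

```text
t: 15.35
tool_pos: [0.5626, -0.0067, 0.0466]
orientation: [2.399, 2.027, 0.002]
force: [0.2, -0.5, -1.1]
grip_width: 0.487
finger_force: 105.4
t: 15.98
tool_pos: [0.5732, 0.0025, 0.0456]
orientation: [-2.398, -2.029, -0.0]
force: [0.8, -1.0, -1.7]
grip_width: 0.484
finger_force: 105.4
```

```bash
python3 -m pendant '[3.5,0,0,0.2,0,0,0, 3.5,0.2,0.2,0,0,0,0, 3.5,0,0,0,0,0,0]'
python3 -m pendant '[3.5,0,0.2,0,0,0,0, 3.5,0,0.15,0,0,0,0, 3.5,0,0,0,0,0,0]'
python3 -m pendant '[3.5,0.2,0,0,0,0,0, 3.5,0.1,0,0,0,0,0, 3.5,0,0,0,0,0,0]'
```

```text
t: 16.35
tool_pos: [0.5758, 0.003, 0.0438]
orientation: [2.4, 2.027, 0.0]
force: [-0.3, -0.1, -2.0]
grip_width: 0.488
finger_force: 105.4
t: 16.73
tool_pos: [0.5774, 0.0025, 0.0432]
orientation: [-2.398, -2.025, 0.003]
force: [-4.4, 0.9, -0.2]
grip_width: 0.484
finger_force: 105.7
t: 17.1
tool_pos: [0.5778, 0.0046, 0.0431]
orientation: [-2.4, -2.025, 0.004]
force: [-5.2, -1.7, -1.8]
grip_width: 0.478
finger_force: 105.6
```

```bash
python3 -m pendant '[3.5,0.15,0,0,0,0,0, 3.5,0.15,0,0,0,0,0, 3.5,0,0,0,0,0,0]'
python3 -m pendant '[3.5,0.15,0,0,0,0,0, 3.5,0,0,0,0,0,0]'
```

```text
t: 17.48
tool_pos: [0.5779, 0.0048, 0.0431]
orientation: [2.401, 2.025, -0.008]
force: [-5.4, -4.4, -1.4]
grip_width: 0.482
finger_force: 105.6
t: 17.73
tool_pos: [0.5779, 0.0048, 0.0431]
orientation: [2.401, 2.023, -0.01]
force: [-7.0, -6.1, -0.7]
grip_width: 0.485
finger_force: 105.6
```

In contact with the stop as well: y has stopped at −6 N. I press down.

```bash
python3 -m pendant '[3.5,0,0,0.15,0,0,0, 3.5,0,0,0.15,0,0,0, 3.5,0,0,0,0,0,0]'
python3 -m pendant '[3.5,0,0,0.15,0,0,0, 3.5,0,0,0.15,0,0,0, 3.5,0,0,0,0,0,0]'
python3 -m pendant '[3.5,0,0.15,0.15,0,0,0, 3.5,0,0.15,0.15,0,0,0, 3.5,0,0,0,0,0,0]'
```

```text
t: 18.1
tool_pos: [0.5779, 0.0048, 0.0421]
orientation: [-2.403, -2.023, 0.009]
force: [-11.4, -6.2, 11.2]
grip_width: 0.483
finger_force: 107.1
t: 18.48
tool_pos: [0.578, 0.0048, 0.042]
orientation: [-2.401, -2.021, 0.008]
force: [-18.8, -4.7, 29.8]
grip_width: 0.486
finger_force: 109.3
t: 18.85
tool_pos: [0.5781, 0.0048, 0.0419]
orientation: [-2.395, -2.015, 0.013]
force: [-32.2, -3.4, 54.6]
grip_width: 0.482
finger_force: 112.1
```

```bash
python3 -m pendant '[3.5,0,-0.1,-0.3,0,0,0, 3.5,0,0,0,0,0,0, 3.5,0,0,0,0,0,0]'
python3 - <<'E'
from h import *
m,i=snap("wrist","w8");j=snap("side","s8")[1];k=snap("scene","n8")[1]
C=np.zeros((600,800,3),np.uint8)
C[:420,:400]=i[:,80:480]
C[:270,400:]=cv2.resize(j[180:270,250:383],(400,270))
C[300:600,400:800]=cv2.resize(k[140:260,210:370],None,fx=2.5,fy=2.5)
cv2.imwrite("pics/m8.png",C)
s=env.state();print(s["force"],s["wrist_torque"],R.from_rotvec(s["orientation"]).as_matrix().round(3).tolist())
E
```

```text
t: 19.23
tool_pos: [0.578, 0.0048, 0.042]
orientation: [-2.398, -2.019, 0.012]
force: [-22.9, -4.1, 34.6]
grip_width: 0.481
finger_force: 109.8
[-21.76823004  -4.97829902  34.37817603] [-0.97162837  4.41887445 -0.06101467] [[0.171, 0.985, -0.01], [0.985, -0.171, 0.0], [-0.002, -0.01, -1.0]]
```

View pics/m8.png

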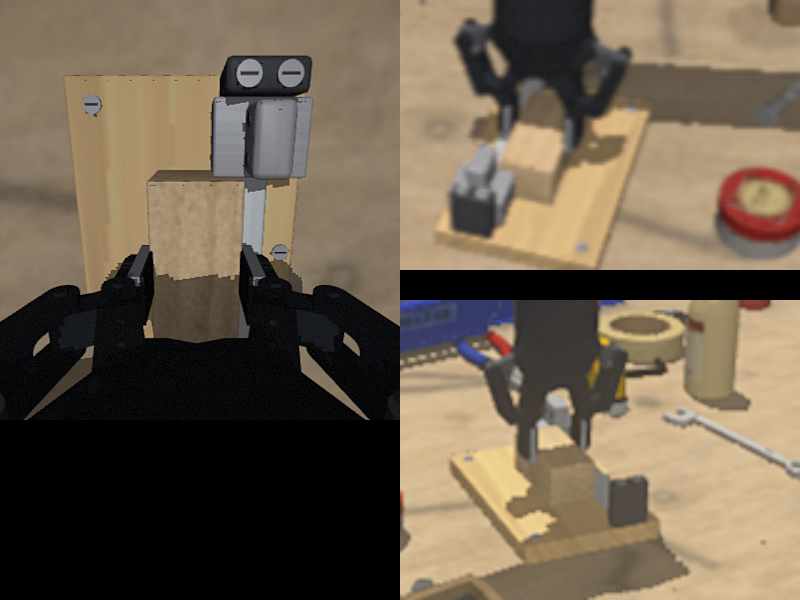

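The offcut's end meets the stop at (228–323,178) and its side meets the bar. It lies flat in the side and scene crops. I ease the push to a moderate level and take out the small tilt.

```bash
python3 -m pendant '[3.5,0,-0.1,-0.15,-0.01,0,0, 3.5,0,0,0,0,0,0, 3.5,0,0,0,0,0,0]'
python3 -c "
from h import *
s=env.state();print(s['force'],s['wrist_torque'],R.from_rotvec(s['orientation']).as_matrix().round(3).tolist())"
```

```text
t: 19.75
tool_pos: [0.5779, 0.0048, 0.042]
orientation: [2.4, 2.021, -0.001]
force: [-15.4, -6.0, 22.7]
grip_width: 0.48
finger_force: 108.4
[-15.38695705  -5.99418731  22.73828062] [-1.0884255   3.62915004 -0.03561087] [[0.171, 0.985, 0.002], [0.985, -0.171, -0.003], [-0.003, 0.003, -1.0]]
```

Board friction could swallow much of a 15 N sideways push at 23 N down. I shift the ratio so the fence push exceeds anything friction can take.

```bash
python3 -m pendant '[3.5,0,0,-0.2,-0.005,0,0, 3.5,0,0.15,0,0,0,0, 3.5,0,0.15,0,0,0,0, 3.5,0,0,0,0,0,0, 3.5,0,0,0,0,0,0]'
python3 -c "
from h import *
s=env.state();print(s['force'],s['wrist_torque'],R.from_rotvec(s['orientation']).as_matrix().round(3).tolist())"
```

```text
t: 20.38
tool_pos: [0.5779, 0.0048, 0.042]
orientation: [2.4, 2.021, -0.003]
force: [-16.6, -5.1, 16.9]
grip_width: 0.484
finger_force: 107.8
[-16.57521389  -5.10333401  16.90280537] [-0.94015721  3.822303   -0.1216449 ] [[0.17, 0.985, 0.001], [0.985, -0.17, -0.004], [-0.004, 0.002, -1.0]]
```

```bash
python3 -m pendant '[3.5,0,0,-0.15,-0.003,0,0, 3.5,0,0.2,0,0,0,0, 3.5,0,0.1,0,0,0,0, 3.5,0,0,0,0,0,0, 3.5,0,0,0,0,0,0]'
python3 -m pendant '[3.5,0,0,0,0,0,0, 3.5,0,0,0,0,0,0, 3.5,0,0,0,0,0,0, 3.5,0,0,0,0,0,0, 3.5,0,0,0,0,0,0]'
python3 -c "
from h import *
s=env.state();print(s['force'],s['wrist_torque'],R.from_rotvec(s['orientation']).as_matrix().round(3).tolist())"
```

```text
t: 21.0
tool_pos: [0.578, 0.0048, 0.042]
orientation: [2.401, 2.022, -0.006]
force: [-19.4, -5.6, 14.4]
grip_width: 0.484
finger_force: 107.5
t: 21.62
tool_pos: [0.578, 0.0048, 0.042]
orientation: [2.401, 2.022, -0.006]
force: [-19.3, -4.8, 14.6]
grip_width: 0.484
finger_force: 107.5
[-19.27618859  -4.7716546   14.55887311] [-0.81984732  4.20971597 -0.14303652] [[0.17, 0.985, -0.001], [0.985, -0.17, -0.004], [-0.004, -0.001, -1.0]]
```

```bash
python3 -c "
from station import env
print(env.sign_off())"
```

```text
the job is handed in; nothing more can be done
None
```

I handed the job in at about 21.6 s: the stop hangs snug against the left bracket, and the offcut is held flat in the corner with about 15 N down and 18 N against the fence, still gripped.

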